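# Roll the thick feed roller into its pocket

### The job

Pick up the hand paddle and with it gently roll the thick one of the two rubber feed rollers along its lane until it drops into the pocket before the end stop; never touch that roller with the gripper, and leave the slim roller where it lies. Then stand the paddle upright on the bench, off the track, and let go.

Things in the scene. Friction and masses are not known exactly. Their poses are not given: they have to be found in the camera images.
- track: Fixed metal track 156 (x) by 360 mm (y). Origin: centre of underside, on the bench. Two level lanes along y, centred at x = -37 and +37, 66 wide between rails 8 thick, tops 22 above bench; lane floor 14 above bench. Each lane's pocket: groove across it, 26 wide in y, 10 deep, centred at y = +125. End stop: bar at y = +170 to +180, 36 above bench. Lanes are open at the -y end, above too.
- thick_center (a point): Centre of the thick roller: rubber cylinder 44 mm in diameter, 60 long, about 0.2 kg, steel hub faces, lying across either lane in its -y half, ready to roll in +y. Slight rolling resistance: left alone it soon stops. Centre 36 mm above the bench on the lane floor, 32 when seated in the pocket. Its axes turn as it rolls.
- slim_center (a point): Centre of the slim roller, a bystander: same look and length (60 mm), but 28 mm in diameter, lying across the other lane, centre 28 mm above the bench.
- paddle_center (a point): Centre of the hand paddle, 57.5 mm above its foot. It stands upright on the bench, z up, 115 mm tall, about 0.12 kg: below, a white head 50 mm wide (x), 30 thick (y), 45 high, narrower than a lane, its two 50 mm wide faces (+y, -y) alike; above, a wooden handle 22 mm square, from 45 to 115 mm above the foot.
Not all that is in view belongs to the job. Several things look just like the part that bears paddle_center: the one meant starts farthest from the robot's base.

How it is judged (in metres and radians):
On the way, in this order (a step that is already met when the one before it is completed fails the run):
1. the paddle is lifted off the bench (height (world z) of paddle_center above 0.07 m), for 0.1 s.
2. the thick roller has come to rest in the pocket of its lane (y of thick_center in the frame of track between 0.115 and 0.135 m and z of thick_center in the frame of track below 0.035 m and linear speed of thick below 0.03 m/s), for 0.2 s.
At the end, for the whole second after the job is handed in: The thick roller lies still in the pocket of its lane (its centre within 10 mm of the pocket's centre line along the lane, and sunk in), and the paddle stands still and upright (within 10 degrees) on the bench, not on the track (all of step 2 and angle between paddle_center's own z axis and vertical below 0.17 rad and height (world z) of paddle_center below 0.062 m and linear speed of paddle below 0.03 m/s); the robot touches nothing.
It fails at once if the gripper or arm touches the thick roller (contact force between any of the fingers, the arm and thick above 0.3 N).
It fails at once if the thick roller is knocked along faster than 0.4 m/s (linear speed of thick above 0.4 m/s).
It fails at once if the thick roller leaves its lane (z of thick_center in the frame of track above 0.05 m).
It fails at once if the slim roller is moved more than 20 mm (distance of slim_center from where it was at the start of the episode above 0.02 m).
It also fails if it takes over 53 s, if anything falls off the work surface, if the arm or the gripper's body presses on something with over 40 N, if the wrist force passes 120 N, or if a joint passes its speed limit or range.

### The arm

A 6-joint arm with a two-finger parallel gripper is mounted at the origin on the work surface. World frame = base frame: x ahead of the robot, y to its left, z up, the work surface at z = 0. Lengths are in m, angles in degrees, forces in N, time in s.
With the tool pointing down it reaches from about 0.4 to 0.825 m from the base axis. Payload 7 kg.
Tool frame: the origin (TCP) lies at the very end of the fingers, on their centre line; the grasp point (between the pads) lies 19 mm behind it; z points along the fingers, y is the line along which they close (so a half turn about z gives the same grasp; the last joint's range is limited). The gripper opens to 88 mm and grips with 3 to 60 N. Pads are 19 mm wide; open, the fingers measure 130 mm over their backs; the gripper's body (78 mm by 193 mm) begins 47 mm behind the grasp point.
Start: joints at [82.741, 20.546, 0.682, 0, -70.136, -16.507], TCP at [0.272, 0.618, 0.227] pointing down, gripper open.
Joint ranges: [-176.03, 176.03], [-82.01, 121.73], [-58.28, 71.71], [-173.87, 95.51], [-174.79, -0.11], [-173.66, 173.66]. Speed limits (degrees/s): [136.94, 136.94, 172.46, 180, 180, 180].

### API

Orientations are given as a 3x3 rotation matrix whose columns are the frame's x, y, z axes.
In Python, from bench import robot, jaws, snapshot, camera_model gives the robot as it stands. The module is installed in compiled form; this text tells all that it offers. Calls block until the motion is done:
- robot.goto(position, orientation): joint-space move of the TCP to a pose.
- robot.line_to(position, frame=None, v=0.15, contact_N=None): straight line of the TCP; frame=None keeps the orientation; v is the mean speed in m/s. With contact_N (N) it stops when the force on the tool has changed by that much, and returns True; else False.
- robot.set_joints(angles): joint-space move.
- jaws.gripper_to(opening): finger opening in m; the grip force is fixed at half the most; returns when the fingers have stopped.
- robot.sleep(seconds).
- robot.ik(position, orientation): joint angles nearest the present ones, or None.
- snapshot(name): name is "scene" or "top"; returns the picture (384x512x3 uint8, red, green, blue); there is no depth.
- camera_model(name): a dict with "fx", "fy", "cx", "cy" (pixels), "rvec" (rotation vector, rad) and "tvec" (3), from world to camera coordinates, as OpenCV has them. Camera axes: x right, y down, z forward; pixel columns grow to the right and rows downward; lengths in m; the calibration is good to about 2 mm. A picture is of the moment at which its call begins. camera_model takes no time and is no camera call.
A pose or a line that the arm cannot do raises robot.IKError and nothing moves.
- robot.finish_job(): hands the job in; it is judged then, once.
Readings, each from a call of its own:
- robot.current_time(): time.
- robot.current_qpos(): joint angles.
- robot.current_joint_vel(): joint speeds.
- robot.current_joint_torque(): joint torques, N m.
- robot.current_position(): TCP position.
- robot.current_tcp_rot(): TCP orientation.
- robot.current_force(): force on the tool from outside, world axes, zero at the start.
- robot.current_ft_torque(): the same for the moment, N m.
- robot.current_finger_gap(): finger opening in m.
- robot.current_grasp_force(): force on a finger pad.
Only numpy, scipy, OpenCV 4.12 (cv2) and the standard library are available. Lean on these libraries where they do the work, as an engineer would, in place of code of your own. Each camera call takes 0.05 s, during which the arm holds its last target. There are 200 camera calls.

## Working session

There is one attempt and no reset: what is moved stays moved. The work goes in short steps, each a Python script; the robot and the scene stay as the last script left them, time stands still between calls to the robot, and variables do not carry over. Pictures are saved under pics/ and viewed, at most 10 in all, crops included, and the job is handed in when it is done.

```bash
mkdir -p pics
python3 - <<'E'
from bench import robot,snapshot,camera_model
import cv2,numpy as np
for n in("scene","top"):
    im=snapshot(n);cv2.imwrite(f"pics/{n}0.png",cv2.resize(im[:,:,::-1],(800,600),interpolation=cv2.INTER_CUBIC));cv2.imwrite(f"{n}_raw.png",im[:,:,::-1])
    m=camera_model(n);print(m,-cv2.Rodrigues(np.array(m['rvec'],float))[0].T@np.array(m['tvec'],float).ravel())
print(robot.current_tcp_rot())
E
```

```text
{'fx': 493.48427598970244, 'fy': 493.48427598970244, 'cx': 255.13012120935787, 'cy': 193.31371187730045, 'rvec': array([ 1.96322339,  1.15967196, -0.55929561]), 'tvec': array([-0.09533704, -0.26103473,  1.48698   ])} [ 1.21327669 -0.58047681  0.69234684]
{'fx': 347.1467968794721, 'fy': 347.1467968794721, 'cx': 260.16563865462274, 'cy': 195.43758599518435, 'rvec': array([ 2.08978988, -2.10832522,  0.13722766]), 'tvec': array([-0.15074804,  0.52952222,  0.64072311])} [ 0.40171859 -0.19233214  0.71782685]
[[ 9.15148972e-01 -4.03115544e-01 -4.66158753e-04]
 [-4.03115790e-01 -9.15147909e-01 -1.40170316e-03]
 [ 1.38444124e-04  1.47068316e-03 -9.99998909e-01]]
```

View pics/scene0.png

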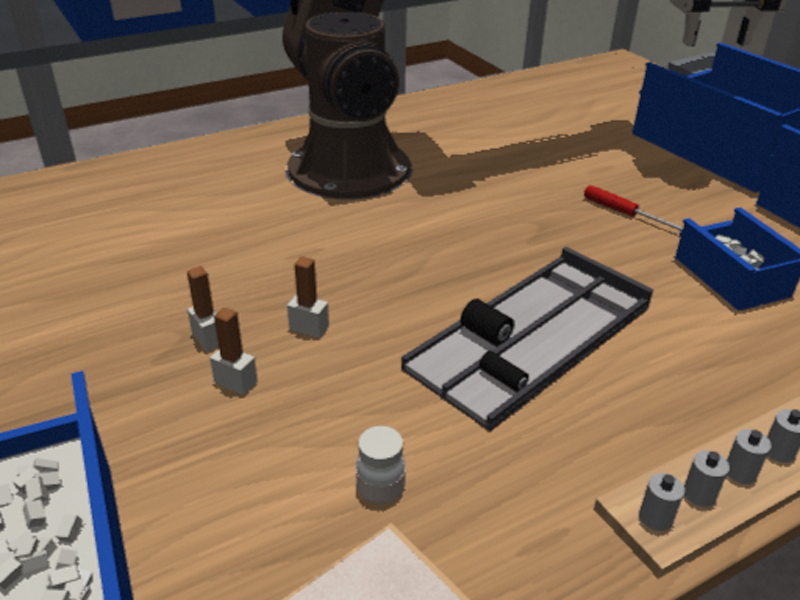

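View pics/top0.png

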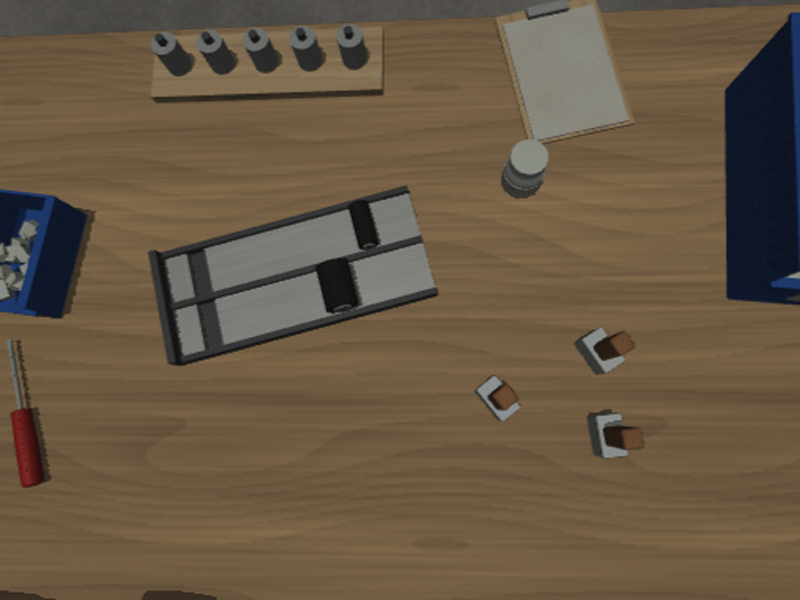

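The scene view shows three identical paddles, at 800x600 pixels (200,310), (233,350) and (307,300). In the top view they are at (600,350), (610,436) and (500,398). The thick roller is at top (337,285), in the lane nearer the robot. The slim roller is at (364,225). The end stop is at the left.

```bash
cat > h.py <<'E'
import numpy as np,cv2
from bench import camera_model
def cam(n):
    m=camera_model(n);R=cv2.Rodrigues(np.array(m['rvec'],float))[0];return m,R,np.array(m['tvec'],float).ravel()
def ray(n,u,v,z):
    m,R,t=cam(n);c=-R.T@t;d=R.T@np.array([(u-m['cx'])/m['fx'],(v-m['cy'])/m['fy'],1.]);return c+d*(z-c[2])/d[2]
def proj(n,P):
    m,R,t=cam(n);q=np.asarray(P,float)@R.T+t;return np.c_[m['fx']*q[:,0]/q[:,2]+m['cx'],m['fy']*q[:,1]/q[:,2]+m['cy']]
E
python3 - <<'E'
from h import *
k=1.5625
for p in((600,350),(610,436),(498,398)):
    P=ray("top",p[0]/k,p[1]/k,.045);print(p,P,np.hypot(P[0],P[1]))
for p in((437,290),(407,188)): print(ray("top",p[0]/k,p[1]/k,.022))
for p in((151,252),(170,362)): print(ray("top",p[0]/k,p[1]/k,.036))
t=cv2.imread("top_raw.png")
c=lambda x0,x1,y0,y1,f:cv2.resize(t[y0:y1,x0:x1],None,fx=f,fy=f,interpolation=cv2.INTER_CUBIC)
cv2.imwrite("pics/pad.png",c(360,415,200,250,12));cv2.imwrite("pics/track.png",c(90,290,115,240,4))
E
```

```text
(600, 350) [ 0.46941176 -0.39173504  0.045     ] 0.6113949176482724
(610, 436) [ 0.36722623 -0.39640853  0.045     ] 0.5403654554874256
(498, 398) [ 0.41222728 -0.26619723  0.045     ] 0.49070591659778384
[ 0.55240471 -0.19423723  0.022     ]
[ 0.69515721 -0.15542731  0.022     ]
[0.60751356 0.18803794 0.036     ]
[0.45996702 0.15028457 0.036     ]
```

View pics/pad.png

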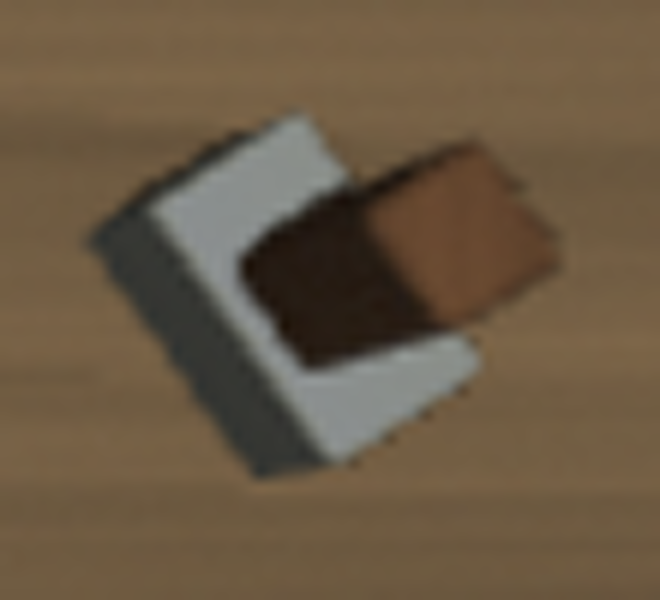

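View pics/track.png

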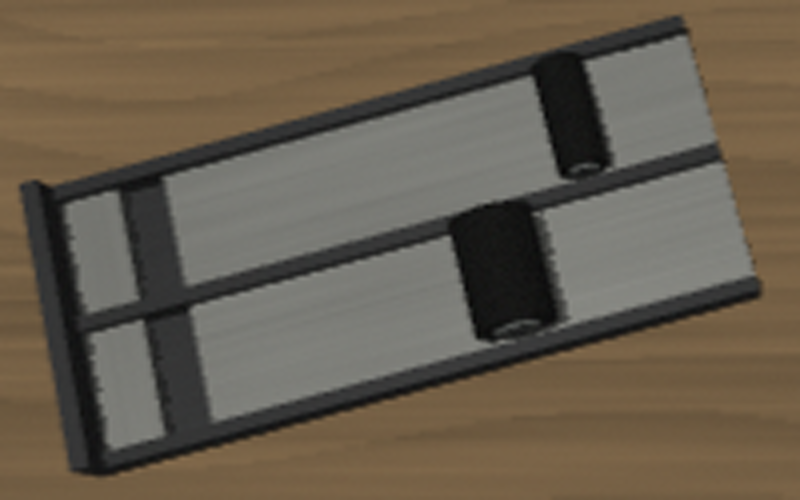

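The top crop shows the head-top corners of the farthest paddle (0.61 m from the base) at (300,112), (150,210), (330,465) and (480,360). The track crop shows rail corners (683,17) and (757,278), end-stop corners (22,183) and (72,470), and pocket edges. The thick roller is in the lower lane, spanning about x 452–555.

```bash
cat > fit.py <<'E'
from h import *
from scipy.optimize import least_squares
def raw(p,f,x0,y0): p=np.array(p,float); return (p+.5)/f-.5+[x0,y0]
def place(q,L):
    L=np.asarray(L,float);c,s=np.cos(q[2]),np.sin(q[2]);return np.c_[q[0]+c*L[:,0]-s*L[:,1],q[1]+s*L[:,0]+c*L[:,1],L[:,2]]
def fit(n,L,px,q0):
    r=least_squares(lambda q:(proj(n,place(q,L))-px).ravel(),q0,loss='soft_l1');return r.x,np.linalg.norm((proj(n,place(r.x,L))-px),axis=1).round(1)
E
python3 - <<'E'
from fit import *
# track
L=[(78,-180,22),(-78,-180,22),(78,180,36),(-78,180,36),(70,112,14),(4,112,14),(70,138,14),(4,138,14),(-4,112,14),(-70,112,14)]
px=raw([(683,17),(758,280),(22,183),(72,470),(162,178),(187,289),(122,190),(143,302),(187,306),(210,424)],4,90,115)
T,e=fit("top",np.array(L)/1e3,px,[.58,0,.25]);print("track",T,np.degrees(T[2]),e)
# paddle: corners order; try long edge = x
pp=raw([(150,210),(330,465),(480,360),(300,112)],12,360,200)
W=np.array([ray("top",*p,.045) for p in pp]);print("edges",np.linalg.norm(np.diff(W[[0,1,2,3,0]],axis=0),axis=1).round(4))
d=W[1]-W[0];
hp=raw([(365,212),(447,332),(562,255),(475,138)],12,360,200)
a=np.arctan2(d[1],d[0])
# order: start -> along +x
h=.045;L2=np.array([(-25,-15,45),(25,-15,45),(25,15,45),(-25,15,45),(-11,-11,115),(11,-11,115),(11,11,115),(-11,11,115)])/1e3
for s in (1,-1):
    M=L2*[1,s,1];q,e=fit("top",M,np.r_[pp,hp],[*W.mean(0)[:2],a]);print("paddle",s,q,np.degrees(q[2]),e,np.hypot(q[0],q[1]))
# rollers: silhouette mid width -> y
def cyl(y,x,r):
    th=np.linspace(0,2*np.pi,60);return np.c_[np.full(60,x),y+r*np.cos(th),.014+r+r*np.sin(th)]
for nm,x,r,l,R in(("thick",-.037,.022,(465,275),(546,262)),("slim",.037,.014,(548,115),(595,107))):
    l,R=raw([l,R],4,90,115);best=[]
    for y in np.arange(-.17,.05,.001):
        u=proj("top",place(T,cyl(y,x,r)));best.append((abs(u[:,0].min()-l[0]),abs(u[:,0].max()-R[0]),y))
    print(nm,min(best)[2],min(best,key=lambda b:b[1])[2])
np.save("T.npy",T)
E
```

```text
track [ 0.58000782 -0.00068111  0.25773381] 14.767059720113265 [1.3 2.  0.8 0.5 0.9 0.4 1.2 0.8 0.8 1.1]
edges [0.048  0.0294 0.0472 0.0291]
paddle 1 [ 0.47065851 -0.39509182 -2.57664409] -147.63083184727225 [0.7 0.4 0.9 0.7 1.1 0.7 0.9 0.9] 0.6145054722387598
paddle -1 [ 0.47063493 -0.39514098 -3.70513999] -212.28888383259869 [27.1  0.7 27.2  0.8 17.   4.  17.2  3.9] 0.6145190199690798
thick -0.05799999999999991 -0.05599999999999991
slim -0.11099999999999996 -0.10799999999999996
```

```bash
cat > m.py <<'E'
import numpy as np
from bench import robot,jaws,snapshot
T=np.load("T.npy")
def Rt(a,flip=0):  # tool down, tool y along frame-y of yaw a (flip: half turn)
    a=a+np.pi*flip;y=np.array([-np.sin(a),np.cos(a),0]);z=np.array([0,0,-1.]);return np.c_[np.cross(y,z),y,z]
def tr(x,y,z):
    c,s=np.cos(T[2]),np.sin(T[2]);return np.array([T[0]+c*x-s*y,T[1]+s*x+c*y,z])
PA=np.radians(32.37);P=np.array([.4707,-.3951])
E
python3 - <<'E'
from m import *
for f in(0,1):
    for p,a in(([*P,.25],PA),([*P,.078],PA),(tr(-.037,-.125,.18),T[2]),(tr(-.037,-.125,.104),T[2]),(tr(-.037,.084,.104),T[2])):
        q=robot.ik(p,Rt(a,f));print(f,None if q is None else np.round(q,0))
E
```

```text
0 [-22.  14.  -5.   0. -71. -36.]
0 [-22.  22. -18.   0. -50. -36.]
0 [  6.  15. -14.   0. -61. -81.]
0 [  6.  19. -19.   0. -52. -81.]
0 [  29.   13.  -27.    0.  -49. -104.]
1 [-22.  14.  -5.   0. -71. 144.]
1 [-22.  22. -18.   0. -50. 144.]
1 [  6.  15. -14.   0. -61.  99.]
1 [  6.  19. -19.   0. -52.  99.]
1 [ 29.  13. -27.   0. -49.  76.]
```

Run:
```python
from m import *
import cv2
t0=robot.current_time()
jaws.gripper_to(.055)
robot.goto([*P,.2],Rt(PA)); 
print(robot.line_to([*P,.078],contact_N=6,v=.12),robot.current_position())
jaws.gripper_to(0);print(robot.current_finger_gap(),robot.current_grasp_force())
robot.line_to([*P,.16])
robot.goto(tr(-.037,-.125,.19),Rt(T[2]))
robot.line_to(tr(-.037,-.125,.135))
print(robot.current_finger_gap(),robot.current_force(),robot.current_time()-t0)
o=[]
for n in("scene","top"):
    im=snapshot(n)[:,:,::-1];cv2.imwrite(f"{n}1_raw.png",im)
    c=im[140:290,240:440] if n=="scene" else im[110:260,90:290]
    o.append(cv2.resize(c,(400,300),interpolation=cv2.INTER_CUBIC))
cv2.imwrite("pics/pre.png",np.hstack(o))
```

```text
False [ 0.47120658 -0.39538128  0.07877506]
0.021736536842154663 29.995092451572418
0.02137829644151497 [0.84578493 0.65656251 0.28340899] 8.475
```

View pics/pre.png

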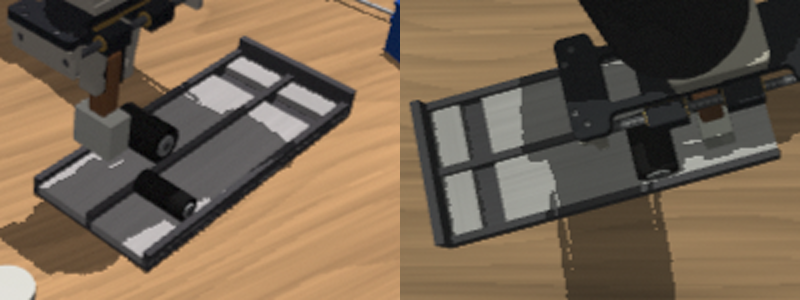

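The paddle is held with its head (left panel, 105,130) just behind the thick roller (150,130) in the same lane. It is clear of the slim roller. Next I lower it and push slowly.

Run:
```python
from m import *
import cv2
print(robot.line_to(tr(-.037,-.125,.104),contact_N=6,v=.08),robot.current_force())
print(robot.line_to(tr(-.037,.084,.104),v=.05,contact_N=10),robot.current_position(),tr(-.037,.084,.104),robot.current_force(),robot.current_finger_gap())
robot.sleep(.3)
o=[]
for n in("scene","top"):
    im=snapshot(n)[:,:,::-1]
    c=im[140:290,240:440] if n=="scene" else im[110:260,90:290]
    o.append(cv2.resize(c,(400,300),interpolation=cv2.INTER_CUBIC))
cv2.imwrite("pics/push.png",np.hstack(o));print(robot.current_time())
```

```text
False [ 1.50089358 -1.11237406 -0.49011925]
False [0.5228238  0.07105422 0.10398829] [0.52281918 0.07111345 0.104     ] [ 0.04986211  0.54868481 -0.97849985] 0.021874733304544102
13.9417
```

View pics/push.png

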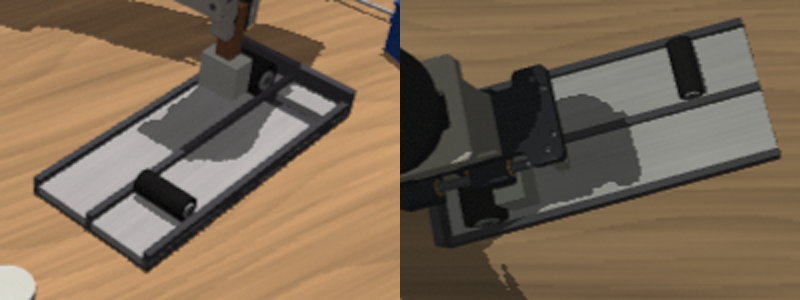

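The thick roller is now at the pocket (left panel, hub 265,78; right panel 485,205). The slim roller has not moved. I'll back off and check that it is seated.

Run:
```python
from m import *
from fit import proj,place
import cv2
robot.line_to(tr(-.037,.0,.104),v=.08)
robot.line_to(tr(-.037,-.08,.2))
robot.goto([*P,.2],Rt(PA))
o=[]
im=snapshot("scene")[:,:,::-1].copy();cv2.imwrite("s2.png",im)
im2=snapshot("top")[:,:,::-1].copy()
th=np.linspace(0,2*np.pi,40)
for n,I,(x0,y0) in(("scene",im,(320,140)),("top",im2,(90,160))):
    C=cv2.resize(I[y0:y0+75,x0:x0+100],None,fx=4,fy=4,interpolation=cv2.INTER_CUBIC)
    for x in(-.007,-.067):
        L=np.c_[np.full(40,x),.125+.022*np.cos(th),.032+.022*np.sin(th)]
        u=((proj(n,place(T,L))-[x0,y0]+.5)*4-.5).round().astype(np.int32)
        cv2.polylines(C,[u],True,(0,255,0),1)
    o.append(C)
cv2.imwrite("pics/seat.png",np.hstack(o));print(robot.current_time(),robot.current_finger_gap())
```

```text
17.45 0.021725195969262687
```

View pics/seat.png

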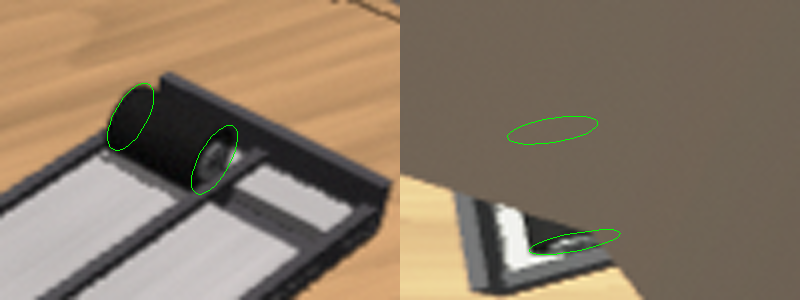

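The thick roller matches the model outline for the seated pose (hub at 215,160 in the left panel), so it is in the pocket. Now I stand the paddle back on its original spot.

Run:
```python
from m import *
import cv2
robot.line_to([*P,.095],v=.1)
print(robot.line_to([*P,.0775],v=.03,contact_N=4),robot.current_position(),robot.current_force())
jaws.gripper_to(.055);robot.sleep(.3)
robot.line_to([*P,.2],v=.08)
robot.goto([.45,.0,.35],Rt(0));robot.sleep(.3)
o=[]
for n in("scene","top"):
    im=snapshot(n)[:,:,::-1];o.append(cv2.resize(im,(400,300),interpolation=cv2.INTER_AREA) if n=="top" else cv2.resize(im[140:290,100:300],(400,300)))
cv2.imwrite("pics/end.png",np.hstack(o));print(robot.current_time())
```

```text
True [ 0.47045242 -0.3950624   0.07795625] [0.18446121 1.01324861 4.24497901]
23.9167
```

View pics/end.png

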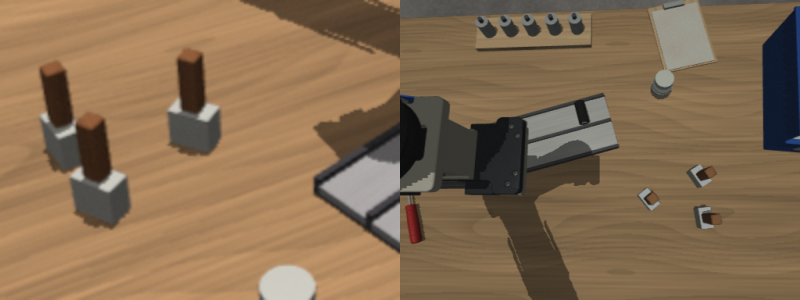

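The paddle stands upright on the bench (left panel 100,190) and is released. The robot is clear.

```bash
python3 -c "
from bench import robot
print(robot.finish_job())"
```

```text
the job is handed in; nothing more can be done
None
```

The job is handed in after about 24 s of robot time: the thick roller sat in its pocket when I checked, the slim roller looked unmoved in the pictures, and the paddle stands upright on the bench, released; no verdict came back.

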